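# Circlip squeezed to the mark and held in the bearing housing

### The arm

A 6-joint arm with a two-finger parallel gripper is mounted at the origin on a cart in front of the work surface, level with it; the furniture and walls round the work are solid. World frame = base frame: x ahead of the robot, y to its left, z up, the work surface at z = 0. Lengths are in m, angles in degrees, forces in N, time in s.
With the tool pointing down it reaches from about 0.4 to 0.825 m from the base axis. Payload 7 kg.
Tool frame: the origin (TCP) lies at the very end of the fingers, on their centre line; the grasp point (between the pads) lies 19 mm behind it; z points along the fingers, y is the line along which they close (so a half turn about z gives the same grasp; the last joint's range is limited). The gripper opens to 88 mm and grips with 3 to 60 N. Pads are 19 mm wide; open, the fingers measure 130 mm over their backs; the gripper's body (78 mm by 193 mm) begins 47 mm behind the grasp point.
Start: joints at [-51.045, 20.546, 0.682, 0, -70.136, -16.507], TCP at [0.258, -0.624, 0.227] pointing down, gripper open.
Joint ranges: [-176.03, 176.03], [-82.01, 121.73], [-58.28, 71.71], [-173.87, 95.51], [-174.79, -0.11], [-173.66, 173.66]. Speed limits (degrees/s): [136.94, 136.94, 172.46, 180, 180, 180].

### API

Orientations are given as [roll, pitch, yaw] about the fixed x, y, z axes, in that order (R = Rz(yaw) Ry(pitch) Rx(roll)).
In Python, from plant import get_state, capture, close_job, regions_of gives the robot as it stands.
- The arm moves only by the tool jog_arm, never from a script. Its argument "moves" is a list of rows, each a list of 3 entries, a list of its own where there are three numbers: the shift along the tool's x, y, z in cm, then the turn about the tool's z in degrees, then the finger opening in cm, from 0 to 8.76. A call has 1 to 12 rows; each row shifts and turns the commanded pose from where the row before left it, along the tool's axes as they then stand; what a row does not reach is not made up. A row lasts 1/8 s, in which the tool goes at most 62.5 mm and 10.7 degrees, less where a joint would pass 70% of its speed; a pose out of reach is approached as far as the arm can. A call is refused whole if a number of a shift passes 6.25 or a number of a turn 10.7, either way. A call with a gripper value outside its range is refused whole. The fingers move at their own pace and stop on an object; "newtons" is the grip in N (left out, the last holds). Time passes only in rows, so rows that do not move let the fingers close. It gives the time, the measured TCP pose, the force, the opening and the grip force at its end, in the units of the state.
- get_state(): the state, without advancing time (a new reading comes with each control period).
- capture(name): name is "side" or "top"; returns a dict with "pixels" (420x560x3 uint8, blue, green, red), "mtx" (3x3 intrinsics, pixels), "k1" (the pictures are not rectified: a ray, as slopes to the right and down, at radius r is drawn at 1 + k1 r^2 times it, then the intrinsics apply), "world_from_camera" (4x4, takes a point from camera to world coordinates). Camera axes: x right, y down, z forward; pixel columns grow to the right and rows downward; lengths in m; the calibration is good to about 2 mm. A picture is of the moment at which its call begins. There is no depth.
- close_job(): hands the job in; it is judged then, once.
Trained networks look in a picture, given as the dict that the camera call returned (one of the last four; its "shot" number tells which), for a name from the list of things; names that differ only in an ending like _2 or _b are one class to them, and where a whole thing is asked for, a point or a joint stands for the part that bears it (a point fixed in the world has none). Each returns a list of dicts, best first, with "confidence" (0 to 1); they miss things now and then, are a little off and sometimes report something else, mostly with a low value. They report only what shows in the picture. A call takes as long as a camera call.
- regions_of(picture, thing): "pixels" (420x560 bool, what is visible of it) and "pixel" ([column, row] in pixels, amid what is visible of it).
The state is a dict: "time_s": time; "joints": joint angles; "qd": joint speeds; "joint_torque": joint torques, N m; "tcp_pos": TCP position; "eef_rot": TCP orientation; "contact_force": force on the tool from outside, world axes, zero at the start; "moment": the same for the moment, N m; "gripper_width": finger opening in m; "gripper_force": force on a finger pad.
Only numpy, scipy, OpenCV 4.12 (cv2) and the standard library are available. Lean on these libraries where they do the work, as an engineer would, in place of code of your own. Each camera call takes 0.05 s, during which the arm holds its last target. There are 200 camera calls.

### The job

Lift the circlip pliers, with the circlip on their tips, off the fork rest and squeeze them until the grips stand on the two scribed lines of the index plate - enough for the circlip to pass the bore, no further or it is spoilt. Lower the circlip flat into the bearing housing until it lies on the bearing, and finish like that: keep holding the pliers, squeezed steadily on the lines, so that the circlip can be checked before anyone lets it spring into its groove. Leave the spare bearing, the tin and the bolt beside the work alone.

Things in the scene. Friction and masses are not known exactly. Their poses are not given: they have to be found in the camera images.
- pliers: Circlip pliers, 137 mm tall, 0.13 kg, loose, upright in the rest's fork, grips up, tips down, a circlip on the tips. Origin: pivot centre. Own z up through the grips, y the line along which they are squeezed, x across the thickness. A spring cover 20 x 40 x 4 mm (x, y, z), 10 to 14 mm above the pivot, rests on the fork.
- grip_centre (a point): Midway between the two black grips, 60 mm above the pivot, where to squeeze. Each grip is 15 mm (x) by 11 mm (y), flat-sided, 29 to 87 mm above the pivot. Free, they measure 52 mm over the outsides here (59 mm at the top, leaning outward); at the mark the outer sides are upright, parallel, 34 mm apart. Squeezed in the air, the pivot sinks about 3 mm as the grips turn upright.
- index (a point): Middle of the index plate, 21 mm above the pivot on the pliers' -x face: 46 mm wide, 16 mm high, with two upright scribed lines 6 mm either side of the middle. At the mark the inner edges of the grips, just above the plate, stand on these lines.
- ring_centre (a point): Centre of the circlip's underside: 30 mm to own -x of the pivot axis and 50 mm below the pivot. The circlip lies level, 3 mm thick, reaches from 4 mm on the +x side of the pivot axis to 66 mm on the -x side, and stays on the tips. Free it is 78 mm wide (along y), at the mark 71 mm in diameter.
- squeeze (a joint): How far each handle is squeezed about the pivot, rad, both alike: 0 free, 0.144 on the lines, 0.20 at the stop. Tip gap (between the tips' centres) = 26 mm - 97 mm/rad x squeeze: 12 mm at the mark. Width over the grips 60 mm above the pivot = 51.5 mm - 121 mm/rad x squeeze. The spring pushes each grip outward with 6 N free, 14 N at the mark.
- rest: Fixed steel fork carrying the pliers. Origin on the bench below their pivot, which is 68 mm up. Wooden base 130 x 80 x 6 mm. Two prongs along own x, tops 78 mm up, joined by an upright strip at +x, open to own -x, ending 17 mm from the origin in lips 3 mm high. To leave: lift the pliers 8 to 30 mm, then draw them 60 mm or more to own -x (the circlip is under the prongs, so not straight up).
- housing: Fixed grey bearing housing: round boss 100 mm in diameter, 36 mm high, on a 112 mm square flange with four bolts. Origin on the bench under the bore's axis, z up. Bore 76 mm, its mouth tapering out to 81 mm at the rim. A ball bearing sits in it, top 24 mm above the bench (12 mm below the rim). An 80 mm groove for the circlip lies right above the bearing, 24 to 28 mm up.
- seat (a point): Point on the bore's axis level with the bearing's top, 24 mm above the bench: ring_centre belongs here.
- spare_bearing: Small ball bearing lying flat, 52 mm in diameter, 15 mm high; bystander. Origin: centre of the underside.
- tin: Round tin of rivets, 61 mm in diameter, 37 mm high; bystander. Origin: centre of the underside.
- spare_bolt: Dark hex bolt lying down, 69 mm long, 26 mm high; bystander. Origin: centre of the underside.

How it is judged:
By the outcome, as a careful person would: the job done as asked, in the order asked, and still so for the second after the job is handed in, while the arm keeps its last pose, push and grip.
It also fails if it takes over 48 s, if anything falls off the work surface, if the arm or the gripper's body presses on something with over 40 N, if the wrist force passes 120 N, or if a joint passes its speed limit or range.

## Working session

There is one attempt and no reset: what is moved stays moved. The work goes in short steps, Python scripts to look and compute and a tool call to move; the robot and the scene stay as the last step left them, time stands still between calls to the robot, and variables do not carry over. Pictures are saved under pics/ and viewed, at most 10 in all, crops included, and the job is handed in when it is done.

Besides the shell and the picture viewer there is one more tool, called by a JSON object that holds its "api" and its "payload". jog_arm: Moves the arm, as the interface text tells. Its arguments: {"type":"object","properties":{"moves":{"type":"array"},"newtons":{"type":"number"}},"required":["moves"]}

```bash
mkdir -p pics; cat > h.py <<'E'
import numpy as np, cv2
from plant import get_state, capture, close_job, regions_of
def proj(c,P):
    T=np.linalg.inv(c["world_from_camera"]);p=np.atleast_2d(P)@T[:3,:3].T+T[:3,3]
    s=p[:,:2]/p[:,2:];r2=(s**2).sum(1,keepdims=True);s=s*(1+c["k1"]*r2)
    M=np.array(c["mtx"]);return s@M[:2,:2].T+M[:2,2]
def onz(c,uv,z):
    M=np.array(c["mtx"]);uv=np.atleast_2d(uv).astype(float)
    s=(uv-M[:2,2])@np.linalg.inv(M[:2,:2]).T;q=s.copy()
    for _ in range(30): q=s/(1+c["k1"]*(q**2).sum(1,keepdims=True))
    T=np.array(c["world_from_camera"]);d=np.c_[q,np.ones(len(q))]@T[:3,:3].T;o=T[:3,3]
    return o+d*((z-o[2])/d[:,2:])
E
python3 - <<'E'
from h import *
print(get_state())
ims=[]
for n in("side","top"):
    c=capture(n);cv2.imwrite(f"pics/{n}0.png",c["pixels"]);print(n,np.round(c["world_from_camera"],3).tolist(),c["k1"],np.round(c["mtx"],1).tolist())
    for t in("pliers","rest","housing","index","ring_centre","spare_bearing","tin","spare_bolt"):
        for r in regions_of(c,t)[:2]:
            print(t,round(r["confidence"],2),np.round(r["pixel"]),r["pixels"].sum(),np.round(onz(c,r["pixel"],0.03)[0],3))
E
```

```text
{'time_s': 0.0, 'joints': array([-5.10451230e+01,  2.05903799e+01,  6.32471840e-01, -1.97689537e-02,
       -7.01368230e+01, -1.65049942e+01]), 'qd': array([ 0.01289004,  0.0300657 , -0.03452432,  0.00434664,  0.01295529,
       -0.02016649]), 'joint_torque': array([-1.32376204e-03, -5.82716453e+01,  2.93060696e+01,  6.99703708e+00,
        6.89007895e-03, -1.94962754e-04]), 'tcp_pos': array([ 0.25751907, -0.62339701,  0.22562583]), 'eef_rot': array([ 1.79903892e+02, -9.09725366e-03, -1.57556842e+02]), 'contact_force': array([-0.35015449, -0.94887342,  0.39647381]), 'moment': array([-0.04538176,  0.00905963,  0.03933934]), 'gripper_force': 0.0, 'gripper_width': 0.08784736380652029}
side [[0.992, -0.064, 0.106, 0.475], [-0.122, -0.36, 0.925, -0.898], [-0.021, -0.931, -0.365, 0.48], [0.0, 0.0, 0.0, 1.0]] -0.0794321127248424 [[454.7, 0.0, 276.2], [0.0, 454.7, 208.8], [0.0, 0.0, 1.0]]
pliers 0.91 [254. 268.] 1114 [ 0.521 -0.079  0.03 ]
rest 0.94 [266. 302.] 2156 [ 0.531 -0.208  0.03 ]
housing 0.64 [254. 239.] 948 [0.531 0.058 0.03 ]
index 0.67 [253. 266.] 1091 [ 0.519 -0.069  0.03 ]
ring
[... 313 characters left out ...]
p [[-0.0, -0.976, 0.218, 0.315], [-1.0, 0.0, 0.001, 0.0], [-0.001, -0.218, -0.976, 1.286], [0.0, 0.0, 0.0, 1.0]] -0.05338288752672982 [[529.4, 0.0, 287.2], [0.0, 529.4, 208.9], [0.0, 0.0, 1.0]]
pliers 0.6 [363. 235.] 121 [ 0.531 -0.181  0.03 ]
rest 0.75 [361. 227.] 521 [ 0.551 -0.178  0.03 ]
rest 0.53 [361. 233.] 118 [ 0.535 -0.177  0.03 ]
housing 0.61 [256. 236.] 1997 [0.527 0.076 0.03 ]
index 0.68 [362. 231.] 71 [ 0.54 -0.18  0.03]
index 0.52 [364. 232.] 108 [ 0.538 -0.185  0.03 ]
ring_centre 0.72 [359. 232.] 109 [ 0.539 -0.173  0.03 ]
spare_bearing 0.5 [313. 184.] 335 [ 0.657 -0.061  0.03 ]
tin 0.97 [177. 257.] 567 [0.477 0.265 0.03 ]
spare_bolt 0.67 [386. 192.] 144 [ 0.637 -0.241  0.03 ]
```

```bash
python3 - <<'E'
import cv2,numpy as np
t=cv2.imread("pics/top0.png");s=cv2.imread("pics/side0.png")
cv2.imwrite("pics/t1.png",cv2.resize(t[150:300,200:400],(800,600),interpolation=cv2.INTER_CUBIC))
cv2.imwrite("pics/s1.png",cv2.resize(s[190:340,170:370],(800,600),interpolation=cv2.INTER_CUBIC))
E
```

```text
(no output)
```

View pics/t1.png

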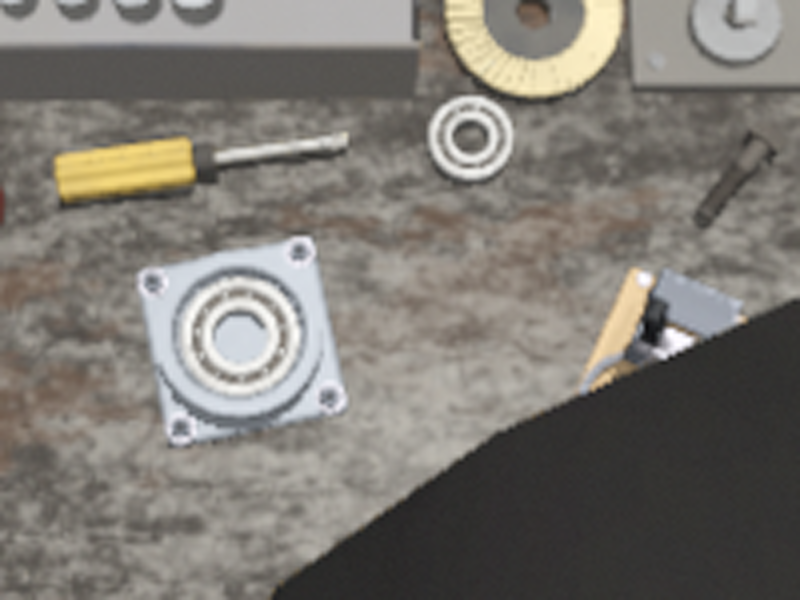

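View pics/s1.png

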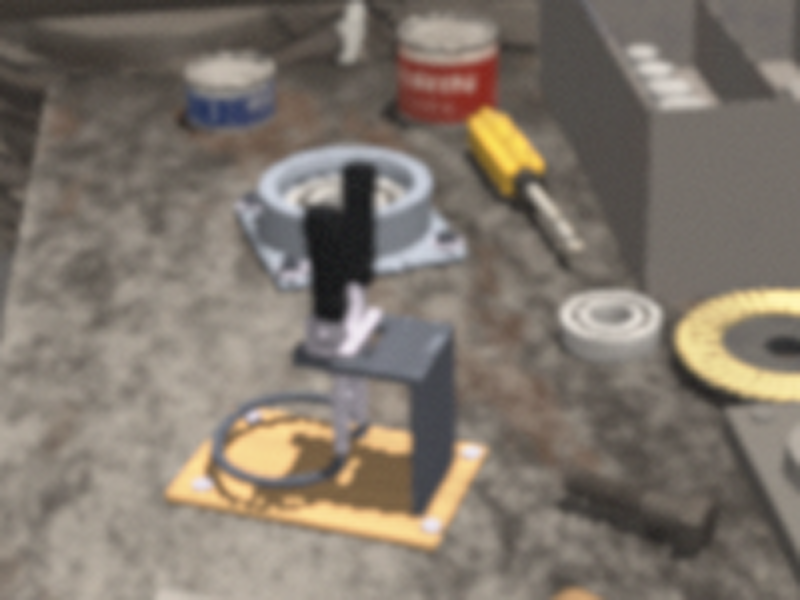

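```bash
python3 - <<'E'
from h import *
c=capture("side");t=capture("top")
f=lambda L,o:np.array(L)/4+o
p=onz(c,f([(165,497),(438,548),(488,452)],[170,190])-.4,0.006);print(p.round(4))
e=p[1]-p[0];print(np.linalg.norm(e),np.degrees(np.arctan2(e[1],e[0])),np.linalg.norm(p[2]-p[1]),"centre",(p[0]+p[2])/2)
print("fork",onz(c,f([(455,325),(298,355),(412,380)],[170,190]),.078))
b=onz(t,f([(152,282),(301,250),(331,398),(181,430)],[200,150])-.4,.012);print(b,b.mean(0),[np.linalg.norm(b[i]-b[i-1]) for i in range(4)])
# bearing: bright low-saturation fit
print("bearing",onz(t,f([(240,336),(177,336),(303,336),(240,275),(240,397)],[200,150])-.4,.024))
print("rim",onz(t,f([(157,344),(321,344)],[200,150])-.4,.036))
s=regions_of(c,"housing")[0]
E
```

```text
[[ 0.432  -0.194   0.006 ]
 [ 0.5495 -0.2502  0.006 ]
 [ 0.5822 -0.1797  0.006 ]]
0.1302475620382242 -25.585502110904105 0.07769289272229186 centre [ 0.50709232 -0.18684525  0.006     ]
fork [[ 0.56747932 -0.18653972  0.078     ]
 [ 0.4961363  -0.2020326   0.078     ]
 [ 0.54292175 -0.23066961  0.078     ]]
[[0.5708386  0.12310389 0.012     ]
 [0.5909166  0.03170808 0.012     ]
 [0.49907886 0.01306566 0.012     ]
 [0.47955672 0.10374667 0.012     ]] [0.5350977  0.06790608 0.012     ] [np.float64(0.09331175034176516), np.float64(0.09357520625998483), np.float64(0.09371077964063002), np.float64(0.09275860880393356)]
bearing [[0.53512772 0.06803298 0.024     ]
 [0.53512469 0.10614741 0.024     ]
 [0.535125   0.02993954 0.024     ]
 [0.57276553 0.06844985 0.024     ]
 [0.49794944 0.06762708 0.024     ]]
rim [[0.52817268 0.11703619 0.036     ]
 [0.52817578 0.01886385 0.036     ]]
```

{"api": "jog_arm", "payload": {"moves": [[[5,1,0],0,8.7],[[5,1,0],0,8.7],[[5,1,0],0,8.7],[[3,0,0],0,8.7],[[0,0,0],0,8.7]]}}

```text
time_s: 1.68
tcp_pos: [0.0777, -0.6653, 0.2264]
eef_rot: [180.0, -0.0, -157.7]
contact_force: [0.7, -0.1, -0.6]
gripper_width: 0.087
gripper_force: 0.0
```

```bash
python3 - <<'E'
from h import *
for n in("top","side"):
    c=capture(n);cv2.imwrite(f"pics/{n}2.png",c["pixels"])
    for k in("pliers","ring_centre"):
        r=regions_of(c,k)[0];print(n,k,r["confidence"],r["pixel"],r["pixels"].sum())
t=cv2.imread("pics/top2.png")[195:285,310:430]
cv2.imwrite("pics/t2.png",cv2.resize(t,(800,600),interpolation=cv2.INTER_CUBIC))
s=cv2.imread("pics/side2.png")[225:330,205:345]
cv2.imwrite("pics/s2.png",cv2.resize(s,(800,600),interpolation=cv2.INTER_CUBIC))
E
```

```text
top pliers 0.61 [361.3, 232.8] 176
top ring_centre 0.57 [358.7, 233.9] 140
side pliers 0.98 [252.6, 265.0] 1098
side ring_centre 0.6 [253.6, 266.4] 1111
```

View pics/t2.png

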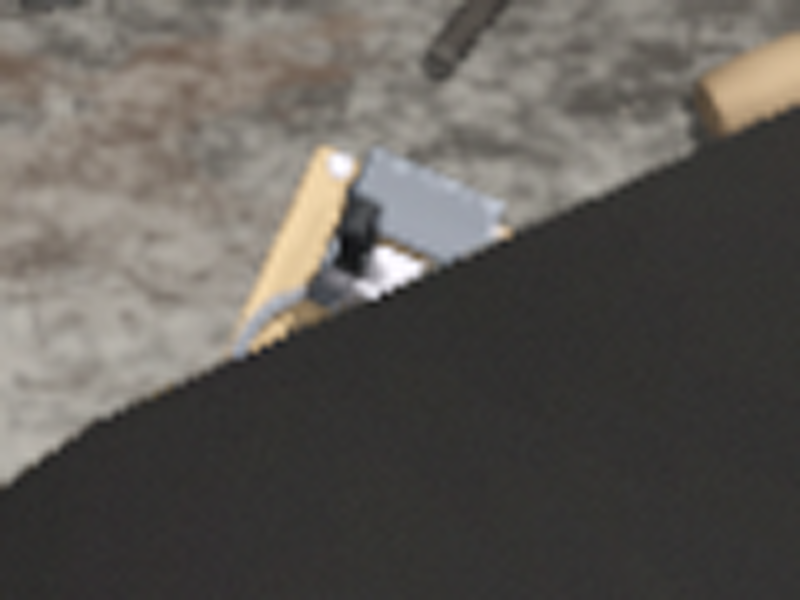

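View pics/s2.png

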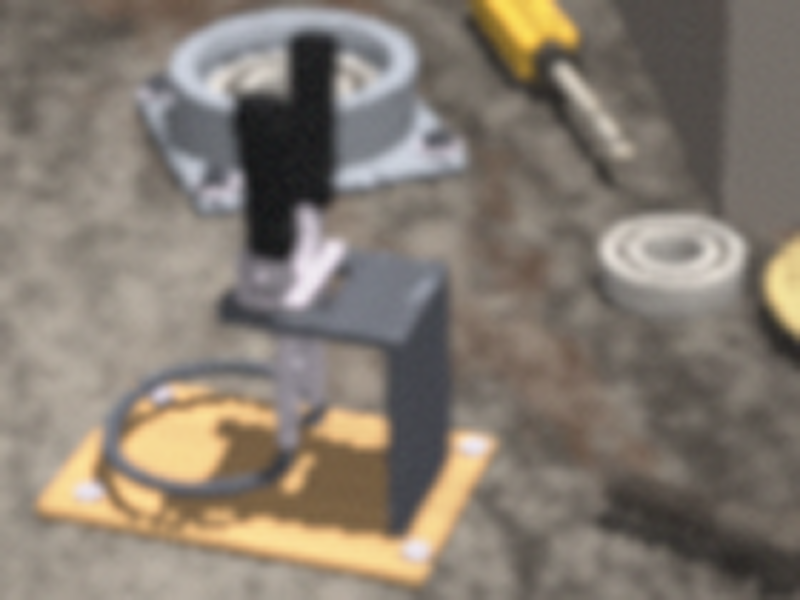

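```bash
python3 - <<'E'
from h import *
from scipy.optimize import least_squares
c=capture("side")
f=lambda L:np.array(L)/5.714+[205,225]-.4
g=f([(261,103),(313,41)])
G=onz(c,g,.155);print(G,np.linalg.norm(G[1]-G[0]),G.mean(0),np.degrees(np.arctan2(*(G[1]-G[0])[1::-1])))
R=onz(c,f([(103,440),(130,385),(160,367),(200,358),(130,475),(165,491),(205,496),(250,488)]),.0195)
print(R.round(3))
def res(p):
    x,y,a=p;u=np.array([np.cos(a),np.sin(a)]);v=np.array([-u[1],u[0]]);d=R[:,:2]-[x,y]
    return np.hypot((d@u+.031)/.035,d@v/.038)*.036-.036
for a0 in(np.radians(-25.5),):
    s=least_squares(lambda q:res([*q,a0]),[.5,-.19]);print(s.x,np.abs(s.fun).max())
s=least_squares(lambda p:np.r_[res(p),((G[:,:2].mean(0)-p[:2]))],[.5,-.19,-.44]);print(s.x,np.degrees(s.x[2]),s.fun.round(4))
q=proj(c,np.array([[.507,-.187,.078]]));print((q-[205,225])*5.714)
E
```

```text
[[ 0.50838693 -0.21901897  0.155     ]
 [ 0.5270788  -0.17816076  0.155     ]] 0.0449308243021049 [ 0.51773287 -0.19858987  0.155     ] 65.41679297466048
[[ 0.454 -0.178  0.02 ]
 [ 0.464 -0.146  0.02 ]
 [ 0.474 -0.136  0.02 ]
 [ 0.488 -0.132  0.02 ]
 [ 0.463 -0.199  0.02 ]
 [ 0.473 -0.21   0.02 ]
 [ 0.485 -0.214  0.02 ]
 [ 0.5   -0.212  0.02 ]]
[ 0.51644526 -0.1862696 ] 0.0038146413710300683
[ 0.51404296 -0.19307404 -0.67167578] -38.48418726857512 [-0.0009  0.0033  0.0056  0.0053 -0.0008  0.0015  0.0034  0.0033  0.0037
 -0.0055]
[[257.7404438  280.19523955]]
```

{"api": "jog_arm", "payload": {"moves": [[[-4.9,2.3,0],0,8.7],[[-4.9,2.3,0],0,8.7],[[-4.9,2.3,0],0,8.7],[[-4.9,2.3,0],0,8.7],[[-4.9,2.3,0],0,8.7],[[-4.9,2.3,0],0,8.7],[[-4.9,2.3,0],0,8.7],[[-4.9,2.3,0],0,8.7],[[-4.9,2.3,0],0,8.7],[[-4.9,2.3,0],0,8.7],[[-4.9,2.3,0],0,8.7]]}}

```text
time_s: 3.4
tcp_pos: [0.4828, -0.2231, 0.227]
eef_rot: [-180.0, 0.0, -157.5]
contact_force: [1.2, -1.9, 1.1]
gripper_width: 0.0871
gripper_force: 0.0
```

{"api": "jog_arm", "payload": {"moves": [[[0,0,0],9.5,8.7],[[0,0,0],9.5,8.7],[[0,0,0],9.5,8.7],[[0,0,0],9.5,8.7],[[0,0,0],9.5,8.7],[[0,0,0],0,8.7]]}}

```text
time_s: 4.15
tcp_pos: [0.4816, -0.2248, 0.2267]
eef_rot: [180.0, 0.0, 155.1]
contact_force: [-0.0, -1.0, -0.9]
gripper_width: 0.0871
gripper_force: 0.0
```

{"api": "jog_arm", "payload": {"moves": [[[-1.7,4.5,0],0,8.7],[[0,0,4.5],0.4,8.7],[[0,0,0],0,8.7]]}}

```text
time_s: 4.53
tcp_pos: [0.5139, -0.1908, 0.1788]
eef_rot: [-179.9, -0.3, 154.8]
contact_force: [-0.1, -1.0, 0.1]
gripper_width: 0.087
gripper_force: 0.0
```

```bash
python3 - <<'E'
from h import *
c=capture("side");p=c["pixels"].copy()
st=get_state();print(st["tcp_pos"],st["eef_rot"])
cv2.imwrite("pics/s3.png",cv2.resize(p[160:325,180:400],(800,600),interpolation=cv2.INTER_CUBIC))
E
```

```text
[ 0.51507608 -0.1914561   0.18099933] [-1.79910734e+02 -1.60094883e-01  1.54745485e+02]
```

View pics/s3.png

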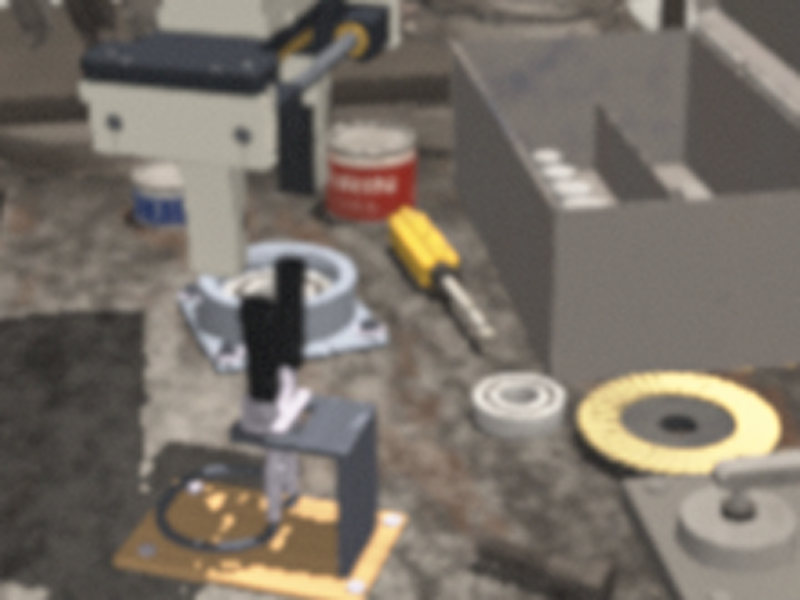

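```bash
python3 - <<'E'
from h import *
c=capture("side");s=get_state();t=s["tcp_pos"];print(t)
a=np.radians(s["eef_rot"][2]);y=np.array([np.sin(a),-np.cos(a),0])
P=np.array([t,t-.0545*y,t+.0545*y,[.516,-.191,.155],[.516,-.191,.155]-.024*y,[.516,-.191,.155]+.024*y])
print(((proj(c,P)-[180,160])*3.636).round(0))
k=cv2.resize(c["pixels"],None,fx=3.636,fy=3.636)
g=c["pixels"][215:265,235:270].sum(2)
m=(c["pixels"].max(2)<45).astype(np.uint8)[225:275,240:268]
for r in m[::2]: print("".join(".#"[v] for v in r))
E
```

```text
[ 0.51602842 -0.19184638  0.18239626]
[[265. 221.]
 [220. 268.]
 [305. 179.]
 [268. 274.]
 [249. 295.]
 [285. 254.]]
............................
............................
............................
............................
.................######.....
.................######.....
.................#####......
.................#####......
.................#####......
.......########.######......
.......###############......
.......###############......
.......###############......
........##############......
........##############......
.........#############......
.........#############......
.........#############......
.........#######............
.........######.............
.........######.............
.........######.............
............###.............
............................
............................
```

{"api": "jog_arm", "payload": {"moves": [[[-0.4,0,0],0,8.7],[[0,0,2],0,8.7],[[0,0,2],0,8.7],[[0,0,2],0,8.7],[[0,0,1.3],0,8.7],[[0,0,0],0,8.7]]}}

```text
time_s: 5.38
tcp_pos: [0.5194, -0.1936, 0.1085]
eef_rot: [-180.0, -0.0, 154.6]
contact_force: [0.1, 0.0, 0.2]
gripper_width: 0.0871
gripper_force: 0.0
```

```bash
python3 - <<'E'
from h import *
c=capture("side");p=c["pixels"].copy()
st=get_state();print(st["tcp_pos"],st["eef_rot"],st["contact_force"])
cv2.imwrite("pics/s4.png",cv2.resize(p[190:310,190:350],(800,600),interpolation=cv2.INTER_CUBIC))
E
```

```text
[ 0.51987595 -0.19361802  0.10911644] [-1.79996148e+02  2.69088838e-02  1.54559100e+02] [ 0.51010208 -0.21205302  1.08209987]
```

View pics/s4.png

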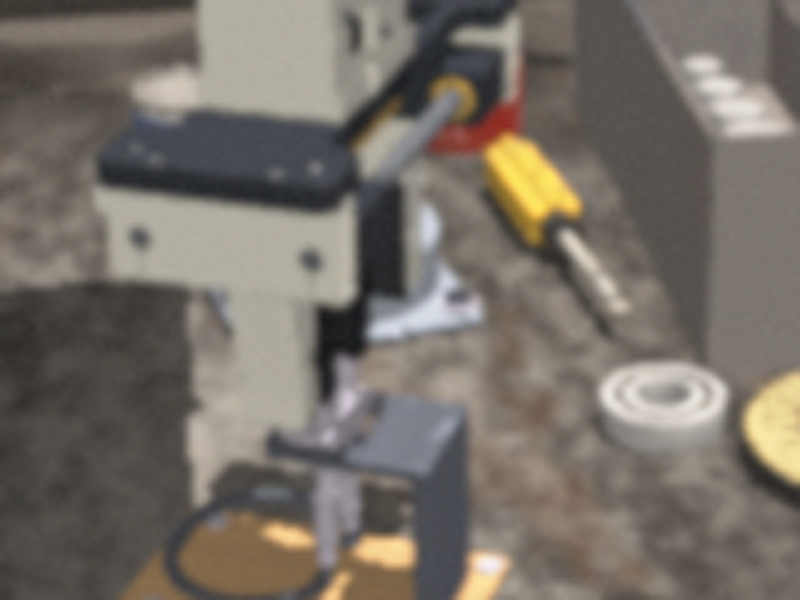

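{"api": "jog_arm", "payload": {"moves": [[[0,0,0],0,6.5],[[0,0,0],0,5.8],[[0,0,0],0,5.5],[[0,0,0],0,5.2],[[0,0,0],0,5.0],[[0,0,0],0,5.0],[[0,0,0],0,5.0]], "newtons": 20}}

```text
time_s: 6.3
tcp_pos: [0.5206, -0.1938, 0.1099]
eef_rot: [180.0, 0.1, 154.6]
contact_force: [-0.3, 0.8, 7.4]
gripper_width: 0.0506
gripper_force: 7.5
```

{"api": "jog_arm", "payload": {"moves": [[[0,0,-0.3],0,5.0],[[0,0,-0.3],0,4.8],[[0,0,-0.4],0,4.6],[[0,0,-0.4],0,4.6],[[0,0,-0.4],0,4.6],[[0,0,0],0,4.6],[[0,0,0],0,4.6]], "newtons": 20}}

```text
time_s: 7.18
tcp_pos: [0.5195, -0.1934, 0.1265]
eef_rot: [180.0, -0.0, 154.5]
contact_force: [0.1, 0.6, -0.4]
gripper_width: 0.0461
gripper_force: 7.3
```

```bash
python3 - <<'E'
from h import *
c=capture("side");p=c["pixels"].copy()
st=get_state();print(st["tcp_pos"],st["eef_rot"],st["contact_force"],st["moment"])
cv2.imwrite("pics/s5.png",cv2.resize(p[230:320,200:320],(800,600),interpolation=cv2.INTER_CUBIC))
E
```

```text
[ 0.51945588 -0.19336366  0.12645788] [-1.79999990e+02 -5.99201837e-03  1.54540817e+02] [-0.19885061 -0.27571682 -1.8385368 ] [-0.29422154  0.01167784 -0.03774105]
```

View pics/s5.png

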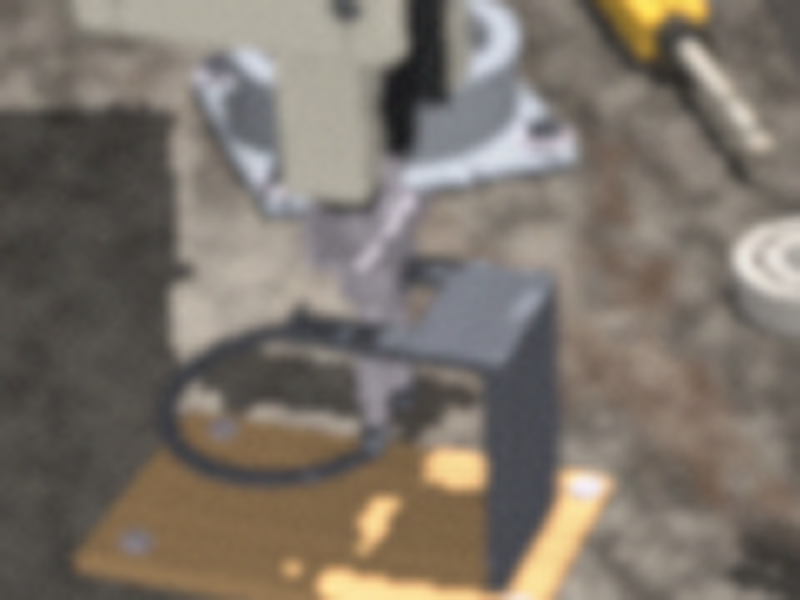

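{"api": "jog_arm", "payload": {"moves": [[[1,0,0],0,4.6],[[1.5,0,0],0,4.6],[[2,0,0],0,4.6],[[2,0,0],0,4.6],[[2,0,0],0,4.6],[[1,0,0],0,4.6],[[0,0,-2],0,4.6],[[0,0,-2],0,4.6],[[0,0,-1],0,4.4],[[0,0,0],0,4.2],[[0,0,0],0,4.0]], "newtons": 25}}

```text
time_s: 8.6
tcp_pos: [0.4332, -0.1525, 0.1758]
eef_rot: [-180.0, -0.1, 154.5]
contact_force: [0.7, -1.0, -2.0]
gripper_width: 0.0405
gripper_force: 10.8
```

{"api": "jog_arm", "payload": {"moves": [[[0,0,0],0,3.9],[[0,0,0],0,3.8],[[0,0,0],0,3.7],[[0,0,0],0,3.6],[[0,0,0],0,3.5],[[0,0,0],0,3.5],[[0,0,0],0,3.5]], "newtons": 25}}

```text
time_s: 9.48
tcp_pos: [0.4338, -0.1525, 0.1766]
eef_rot: [180.0, 0.0, 154.5]
contact_force: [0.9, -0.2, -1.2]
gripper_width: 0.035
gripper_force: 11.5
```

{"api": "jog_arm", "payload": {"moves": [[[0,0,0],0,3.4],[[0,0,0],0,3.4],[[0,0,0],0,3.4]], "newtons": 25}}

```text
time_s: 9.85
tcp_pos: [0.4338, -0.1525, 0.1766]
eef_rot: [-180.0, 0.0, 154.5]
contact_force: [-0.3, -0.0, -1.5]
gripper_width: 0.0344
gripper_force: 12.2
```

```bash
python3 - <<'E'
from h import *
c=capture("top");d=capture("side")
for i in range(4):
    capture("side");st=get_state();print(st["gripper_width"],st["gripper_force"])
print(st["tcp_pos"],st["eef_rot"],st["contact_force"],st["joints"])
q=proj(c,st["tcp_pos"])[0];r=proj(d,st["tcp_pos"])[0];print(q,r)
a=cv2.resize(c["pixels"][int(q[1])-50:int(q[1])+50,int(q[0])-50:int(q[0])+50],(400,400),interpolation=cv2.INTER_CUBIC)
b=cv2.resize(d["pixels"][int(r[1])-20:int(r[1])+80,int(r[0])-50:int(r[0])+50],(400,400),interpolation=cv2.INTER_CUBIC)
cv2.imwrite("pics/6.png",np.hstack([a,b]))
E
```

```text
0.033906339187861255 11.823616325855255
0.034329326735215035 11.826027184724808
0.03431520464507842 11.826634705066681
0.03387328417708676 11.827197074890137
[ 0.433745   -0.15254043  0.1765505 ] [-1.79999219e+02 -1.26609368e-03  1.54546075e+02] [-0.23792158 -0.25806733 -1.92226871] [ 5.27896540e+00  2.33400807e+00 -2.96133864e+01  2.89444113e-05
 -5.80540931e+01 -1.20732905e+02]
[360.45359571 268.68566423] [204.64944462 218.28915577]
```

View pics/6.png

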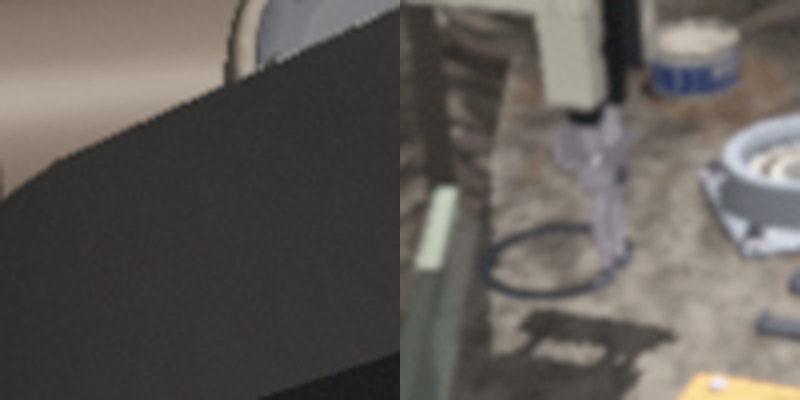

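{"api": "jog_arm", "payload": {"moves": [[[0,0,-3],0,3.4],[[0,0,-4],0,3.4],[[0,0,-4],-10,3.4],[[0,0,-4],-10,3.4],[[0,0,0],-10,3.4],[[0,0,0],-10,3.4],[[0,0,0],-10,3.4],[[0,0,0],-10,3.4],[[0,0,0],-10,3.4],[[0,0,0],-10,3.4],[[0,0,0],-10,3.4],[[0,0,0],-10,3.4]]}}

```text
time_s: 11.65
tcp_pos: [0.4336, -0.1525, 0.3265]
eef_rot: [180.0, 0.0, -105.1]
contact_force: [-1.5, -0.7, -0.5]
gripper_width: 0.0342
gripper_force: 11.0
```

{"api": "jog_arm", "payload": {"moves": [[[0,0,0],-8,3.4],[[0,0,0],-7.5,3.4],[[0,0,0],0,3.4]]}}

```text
time_s: 12.02
tcp_pos: [0.4337, -0.1525, 0.3265]
eef_rot: [180.0, 0.0, -90.0]
contact_force: [0.8, -0.3, -0.6]
gripper_width: 0.0341
gripper_force: 11.0
```

{"api": "jog_arm", "payload": {"moves": [[[3,-0.6,0],0,3.4],[[5,-1,0],0,3.4],[[5,-1,0],0,3.4],[[5,-1,0],0,3.4],[[5,-1,0],0,3.4],[[5,-1,0],0,3.4],[[4,-1,0],0,3.4],[[2.7,0,0],0,3.4],[[0,0,0],0,3.4]]}}

```text
time_s: 13.15
tcp_pos: [0.4996, -0.5012, 0.3246]
eef_rot: [179.9, 0.1, -90.3]
contact_force: [0.5, 0.3, -2.7]
gripper_width: 0.0341
gripper_force: 10.5
```

```bash
python3 - <<'E'
from h import *
d=capture("side");st=get_state();print(st["tcp_pos"],st["eef_rot"],st["gripper_width"],st["gripper_force"])
np.save("pics/d7.npy",d["pixels"])
r=proj(d,st["tcp_pos"])[0];print(r)
y=int(r[1]);x=int(r[0]);print(x,y)
b=cv2.resize(d["pixels"][y-20:y+100,x-80:x+80],(800,600),interpolation=cv2.INTER_CUBIC)
cv2.imwrite("pics/7.png",b)
E
```

```text
[ 0.49972123 -0.50007311  0.32522499] [ 1.79910004e+02  6.29062662e-02 -9.01788355e+01] 0.034369432776920845 10.50791323184967
[254.1834301  207.82584958]
254 207
```

View pics/7.png

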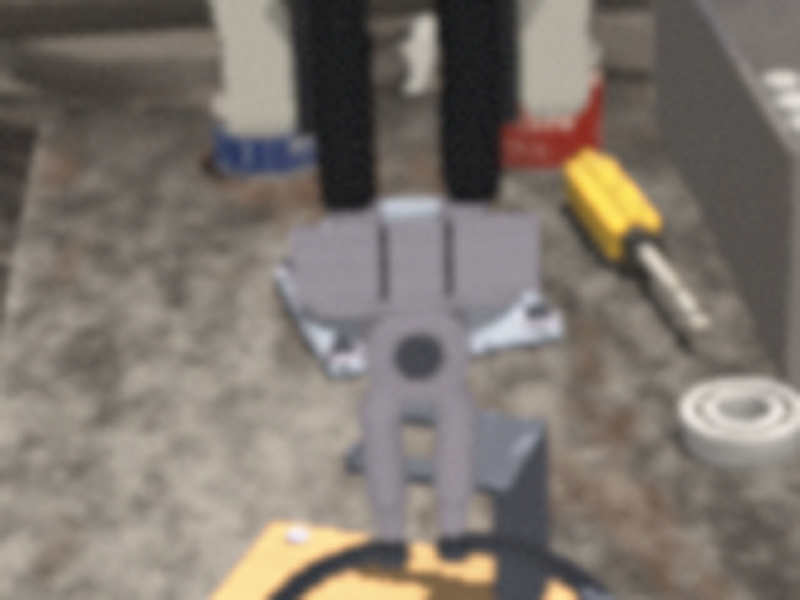

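```bash
python3 - <<'E'
import numpy as np
d=np.load("pics/d7.npy").astype(int).mean(2);x0=254-80;y0=207-20
for r in list(range(190,230,3)): print(r,(r-y0)*5,d[r,x0+54:x0+108].round().astype(int).tolist())
for r in range(228,250,4): print(r,d[r,x0+60:x0+106].round().astype(int).tolist())
E
```

```text
190 15 [132, 126, 114, 92, 62, 45, 40, 40, 30, 29, 29, 29, 30, 31, 28, 29, 27, 28, 36, 47, 61, 68, 71, 72, 72, 75, 77, 86, 97, 119, 139, 142, 116, 70, 35, 31, 28, 31, 32, 32, 29, 31, 28, 31, 28, 32, 36, 41, 52, 82, 113, 133, 150, 164]
193 30 [164, 149, 129, 105, 67, 44, 42, 36, 30, 31, 29, 28, 30, 31, 29, 27, 30, 30, 33, 48, 65, 77, 81, 83, 82, 75, 75, 93, 135, 174, 192, 186, 153, 93, 38, 24, 29, 30, 33, 29, 28, 30, 33, 28, 27, 30, 37, 41, 53, 86, 129, 158, 170, 172]
196 45 [170, 170, 163, 138, 92, 50, 42, 42, 31, 32, 30, 29, 30, 30, 31, 33, 28, 32, 26, 27, 45, 61, 68, 73, 80, 96, 124, 154, 174, 182, 181, 177, 151, 103, 53, 31, 27, 31, 26, 31, 28, 30, 28, 31, 31, 33, 38, 40, 53, 86, 132, 163, 169, 173]
199 60 [172, 172, 168, 150, 108, 64, 38, 38, 34, 30, 27, 30, 32, 32, 26, 31, 31, 28, 30, 36, 60, 83, 89, 89, 87, 89, 96, 122, 155, 178, 181, 169, 140, 96, 54, 33, 31, 32, 29, 30, 30, 31, 31, 28, 29, 28, 36, 41, 50, 85, 129, 160, 171, 173]
202 75 [172, 171, 168, 151, 113, 67, 44, 36, 35, 29, 26, 28, 31, 32, 30, 30, 33, 31, 30, 37, 60, 79, 81, 80, 78, 71, 77, 108, 146, 171, 170, 148, 120
[... 2952 characters left out ...]
 [146, 149, 146, 148, 147, 148, 149, 148, 148, 146, 149, 149, 148, 149, 144, 129, 101, 110, 138, 148, 149, 149, 149, 151, 150, 150, 152, 145, 126, 99, 110, 139, 150, 151, 150, 150, 151, 150, 149, 150, 149, 149, 151, 151, 150, 151]
244 [151, 151, 151, 151, 151, 152, 153, 150, 151, 151, 150, 151, 151, 150, 147, 130, 105, 112, 140, 149, 151, 152, 151, 150, 150, 151, 150, 146, 130, 107, 112, 138, 149, 150, 148, 149, 150, 148, 147, 147, 148, 147, 146, 146, 150, 153]
248 [129, 126, 134, 143, 147, 149, 149, 147, 148, 148, 147, 147, 146, 143, 141, 139, 138, 138, 144, 146, 146, 147, 146, 147, 148, 147, 143, 142, 138, 135, 130, 128, 129, 132, 134, 137, 135, 134, 135, 137, 136, 145, 166, 186, 183, 156]
```

```bash
python3 - <<'E'
from h import *
d=capture("side");st=get_state();t=st["tcp_pos"];print(t,st["gripper_width"],st["gripper_force"])
p=d["pixels"].copy()
def pt(own,dx=0,h=.041,pitch=0):
    # own -x -> world -y ; own y -> world x ; pivot at tcp + dx(own -x) - h
    o=np.atleast_2d(own).astype(float);c,s=np.cos(pitch),np.sin(pitch)
    q=np.c_[-o[:,0]*c+o[:,2]*s, o[:,1], o[:,0]*s+o[:,2]*c]
    return t+np.c_[q[:,1],-(q[:,0]+dx),q[:,2]-h]
a=np.linspace(0,2*np.pi,73)
for R,z in((.0355,-.0485),):
    for u in proj(d,pt(np.c_[-.0305+R*np.cos(a),R*np.sin(a),a*0+z])): cv2.circle(p,tuple(int(round(v)) for v in u),0,(0,0,255),-1)
for u in proj(d,pt([[-.005,0,0],[-.008,-.023,.029],[-.008,.023,.029],[-.008,-.023,.013]])): print(u);cv2.circle(p,tuple(int(round(v)) for v in u),1,(0,255,0),-1)
cv2.imwrite("pics/8.png",cv2.resize(p[200:350,155:355],(800,600),interpolation=cv2.INTER_CUBIC))
np.save("pics/d8.npy",d["pixels"])
E
```

```text
[ 0.49984834 -0.49939467  0.32585131] 0.03420651416212653 10.509340614080429
[256.31212194 248.48271301]
[230.71075054 223.64395567]
[279.84396725 220.33061986]
[231.70597903 239.25800173]
```

View pics/8.png

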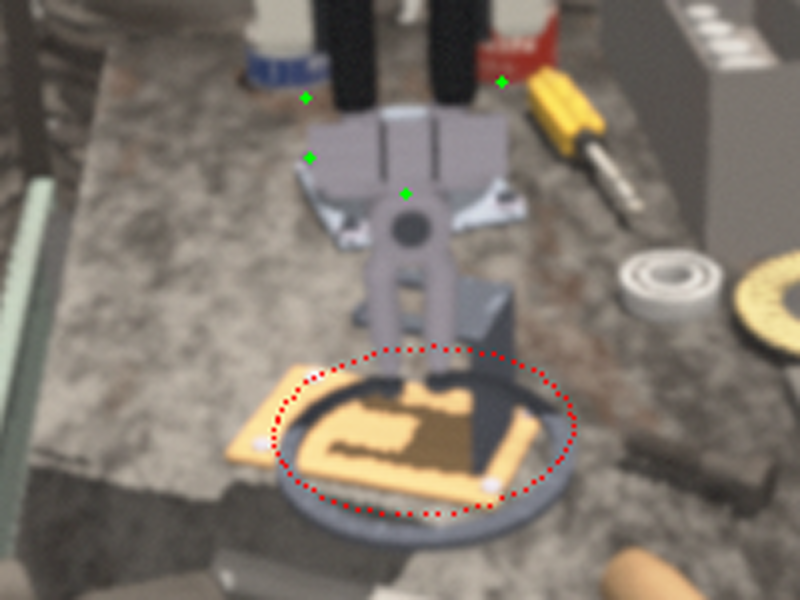

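```bash
cat > fit.py <<'E'
from h import *
from scipy.optimize import least_squares
d=capture("side");t=np.array([.4998,-.4995,.3256])
def pt(own,dx,dy,h,pitch):
    o=np.atleast_2d(own).astype(float);c,s=np.cos(pitch),np.sin(pitch)
    q=np.c_[-o[:,0]*c+o[:,2]*s, o[:,1], o[:,0]*s+o[:,2]*c]
    return t+np.c_[q[:,1]+dy,-(q[:,0]+dx),q[:,2]-h]
a=np.linspace(0,2*np.pi,721)
f=lambda u,v:np.array([u/4+155-.4,v/4+200-.4])
def feats(p):
    lo=proj(d,pt(np.c_[-.0305+.0355*np.cos(a),.0355*np.sin(a),a*0-.050],*p))
    up=proj(d,pt(np.c_[-.0305+.0355*np.cos(a),.0355*np.sin(a),a*0-.047],*p))
    pv=proj(d,pt([[-.006,0,0],[-.008,-.006,.021],[-.008,.006,.021],],*p))
    return np.array([up[:,1].min(),lo[:,1].max(),up[:,0].min(),up[:,0].max(),pv[0,0],pv[0,1],pv[1,0],pv[2,0]])
obs=np.array([f(0,369)[1],f(0,546)[1],f(276,0)[0],f(578,0)[0],*f(411,229),250.3,263.2])
if __name__=="__main__":
    r=least_squares(lambda p:feats(p)-obs,[0,0,.05,0],x_scale=[.01,.01,.01,.1]);print(r.x.round(4),np.degrees(r.x[3]),r.fun.round(2))
    r=least_squares(lambda p:feats([*p,0])-obs,[0,0,.05]);print(r.x.round(4),r.fun.round(2))
E
python3 fit.py
```

```text
[-0.0005  0.0007  0.0488 -0.0193] -1.1032093526423046 [ 0.39  0.37  0.64 -0.54  0.02 -0.77  0.08 -0.21]
[-0.0013  0.0008  0.0493] [-0.17  0.74  0.74 -0.77  0.04 -0.64  0.14 -0.16]
```

{"api": "jog_arm", "payload": {"moves": [[[-2,0,0],0,3.4],[[-4,-0.3,0],0,3.4],[[-5.5,-0.4,0],0,3.4],[[-5.5,-0.4,0],0,3.4],[[-5.5,-0.4,0],0,3.4],[[-5.5,-0.4,0],0,3.4],[[-5.5,-0.4,0],0,3.4],[[-5.5,-0.4,0],0,3.4],[[-5.5,-0.4,0],0,3.4],[[-5.5,-0.4,0],0,3.4],[[-4.5,0,0],0,3.4],[[-3,0,0],0,3.4]]}}

```text
time_s: 14.8
tcp_pos: [0.5331, 0.0785, 0.3273]
eef_rot: [-179.9, 0.1, -89.8]
contact_force: [0.5, -1.2, -1.4]
gripper_width: 0.0343
gripper_force: 10.5
```

{"api": "jog_arm", "payload": {"moves": [[[-1.5,0,1.5],0,3.4],[[-0.7,0,3],0,3.4],[[0,0,3],0,3.4],[[0,0,2.5],0,3.4],[[0,0,1.5],0,3.4],[[0,0,0],0,3.4]]}}

```text
time_s: 15.55
tcp_pos: [0.5337, 0.0972, 0.2107]
eef_rot: [179.9, -0.1, -90.0]
contact_force: [0.4, 0.5, -1.3]
gripper_width: 0.0344
gripper_force: 10.5
```

```bash
python3 - <<'E'
from h import *
c=capture("side");st=get_state();t=st["tcp_pos"];print(t,st["gripper_width"],st["contact_force"])
g=cv2.imread("pics/side0.png").astype(int);h=c["pixels"].astype(int)
C=np.array([.535,.068,.036]);a=np.linspace(0,2*np.pi,361)
def circ(R,z,C=C): return proj(c,np.c_[C[0]+R*np.cos(a),C[1]+R*np.sin(a),a*0+z])
E=circ(.05,.036);I=circ(.0405,.036);B=circ(.038,.024)
for n,e in(("outer",E),("rim",I)): print(n,e.min(0).round(1),e.max(0).round(1))
for r in (234,236,238,240,242):print(r,"L",g[r,228:244].mean(1).round().astype(int).tolist(),"R",g[r,270:286].mean(1).round().astype(int).tolist())
print("col245",g[222:262,245].mean(1).round().astype(int).tolist())
print("col250",g[222:262,268].mean(1).round().astype(int).tolist())
# predicted ring now
rc=t+[0.0008,-.029,-.0993]
for z in(-.0,.003):
    e=proj(c,np.c_[rc[0]+.0355*np.cos(a),rc[1]+.0355*np.sin(a),a*0+rc[2]+z]);print("ring",e.min(0).round(1),e.max(0).round(1))
pv=proj(c,t+[[.0008,.001-.006,-.049],[-.0052,-.007,-.028],[.0068,-.007,-.028]]);print(pv.round(1))
y=int(pv[1,1])
for r in range(y-2,y+3):print(r,h[r,int(pv[1,0])-14:int(pv[2,0])+15].mean(1).round().astype(int).tolist(),int(pv[1,0])-14)
x=int(pv[0,0]);print([h[r,x-2:x+3].mean().round().astype(int) for r in range(int(pv[0,1])-12,int(pv[0,1])+13)],int(pv[0,1])-12)
y=int(e[:,1].mean())
for r in range(y-3,y+8,2):print("ringrow",r,h[r,int(e[:,0].min())-8:int(e[:,0].min())+9].mean(1).round().astype(int).tolist(),int(e[:,0].min())-8,h[r,int(e[:,0].max())-8:int(e[:,0].max())+9].mean(1).round().astype(int).tolist(),int(e[:,0].max())-8)
x=int(e[:,0].mean());print("ringcol",h[int(e[:,1].min())-8:int(e[:,1].max())+14,x].mean(1).round().astype(int).tolist(),int(e[:,1].min())-8)
E
```

```text
[0.53444086 0.097404   0.21179137] 0.03402120353168267 [ 0.14248207 -0.21275221 -0.45842945]
outer [233.8 226.6] [276.7 244.5]
rim [237.9 228.1] [272.6 242.7]
234 L [124, 122, 123, 125, 130, 134, 146, 170, 195, 206, 203, 188, 174, 164, 156, 149] R [113, 117, 134, 169, 200, 206, 196, 167, 121, 101, 102, 103, 103, 103, 106, 106]
236 L [141, 141, 142, 142, 139, 138, 160, 192, 207, 208, 195, 171, 150, 146, 153, 163] R [139, 124, 136, 168, 198, 207, 197, 164, 118, 91, 89, 93, 96, 101, 103, 107]
238 L [137, 137, 132, 119, 109, 113, 138, 174, 198, 209, 204, 184, 169, 182, 203, 212] R [188, 181, 190, 203, 204, 193, 166, 132, 101, 88, 92, 99, 105, 112, 116, 114]
240 L [141, 152, 146, 124, 108, 109, 114, 122, 148, 178, 195, 202, 205, 213, 220, 207] R [202, 199, 190, 178, 159, 141, 124, 114, 102, 99, 99, 106, 113, 115, 114, 111]
242 L [140, 149, 162, 162, 159, 155, 148, 126, 109, 115, 132, 153, 170, 188, 196, 198] R [163, 150, 138, 127, 121, 120, 123, 128, 133, 119, 105, 98, 102, 102, 102, 105]
col245 [108, 112, 116, 110, 103, 121, 160, 185, 190, 178, 169, 151, 131, 137, 170, 190, 180, 153, 135
[... 2142 characters left out ...]
7, 130, 137, 144, 145, 150] 261
ringrow 206 [179, 178, 174, 167, 160, 155, 155, 149, 125, 103, 102, 103, 98, 92, 88, 80, 78] 230 [91, 97, 99, 99, 101, 101, 97, 89, 82, 80, 77, 74, 75, 80, 88, 94, 99] 261
ringrow 208 [174, 171, 171, 170, 166, 161, 149, 132, 108, 89, 82, 84, 89, 88, 90, 93, 93] 230 [94, 94, 95, 91, 87, 84, 80, 80, 84, 93, 96, 96, 98, 104, 102, 95, 90] 261
ringrow 210 [173, 163, 151, 140, 130, 126, 115, 106, 99, 92, 90, 92, 88, 87, 83, 81, 79] 230 [89, 92, 94, 90, 89, 85, 82, 80, 81, 87, 94, 102, 114, 126, 127, 124, 126] 261
ringcol [104, 106, 109, 111, 107, 104, 110, 111, 96, 77, 76, 78, 76, 74, 82, 88, 81, 72, 86, 97, 92, 83, 83, 87, 93, 96, 91, 89, 91, 94, 101, 102, 102] 189
```

{"api": "jog_arm", "payload": {"moves": [[[0,-0.1,1.5],0,3.4],[[0,0,2],0,3.4],[[0,0,2],0,3.4],[[0,0,1.3],0,3.4],[[0,0,0],0,3.4]]}}

```text
time_s: 16.23
tcp_pos: [0.5351, 0.0973, 0.1427]
eef_rot: [179.9, -0.0, -90.0]
contact_force: [0.6, -0.4, -1.6]
gripper_width: 0.0346
gripper_force: 10.5
```

{"api": "jog_arm", "payload": {"moves": [[[0,0,0.3],0,3.4],[[0,0,0.2],0,3.4],[[0,0,0.2],0,3.4],[[0,0,0],0,3.4]]}}

```text
time_s: 16.73
tcp_pos: [0.5355, 0.0975, 0.1366]
eef_rot: [180.0, 0.0, -90.0]
contact_force: [-0.1, -0.3, -1.2]
gripper_width: 0.0343
gripper_force: 10.5
```

```bash
python3 - <<'E'
from h import *
for i in range(4):
    c=capture("side");st=get_state();print(st["tcp_pos"].round(4),st["gripper_width"].round(4),st["gripper_force"],st["contact_force"].round(1),st["moment"].round(2))
t=st["tcp_pos"];h=c["pixels"].astype(int)
pv=proj(c,t+[[.0008,.001-.006,-.049],[-.0052,-.007,-.028],[.0068,-.007,-.028]]);print(pv.round(1))
x=int(round(pv[0,0]));y=int(pv[0,1]);print([int(h[r,x-1:x+2].mean()) for r in range(y-12,y+13)],y-12)
y=int(pv[1,1]);x=int(pv[1,0])-8
for r in range(y-1,y+2):print(h[r,x:x+24].mean(1).round().astype(int).tolist(),x)
E
```

```text
Traceback (most recent call last):
AttributeError: 'float' object has no attribute 'round'
```

{"api": "jog_arm", "payload": {"moves": [[[0,0,0.2],0,3.4],[[0,0,0.2],0,3.4],[[0,0,0.1],0,3.4],[[0,0,0],0,3.4]]}}

```text
time_s: 17.27
tcp_pos: [0.5355, 0.0976, 0.1315]
eef_rot: [180.0, -0.0, -89.9]
contact_force: [-0.2, -0.2, -2.0]
gripper_width: 0.0342
gripper_force: 10.5
```

{"api": "jog_arm", "payload": {"moves": [[[0,0,0.2],0,3.4],[[0,0,0.1],0,3.4],[[0,0,0.1],0,3.4],[[0,0,0],0,3.4]]}}

```text
time_s: 17.77
tcp_pos: [0.5357, 0.0978, 0.1277]
eef_rot: [-180.0, 0.0, -89.9]
contact_force: [0.2, 0.5, -0.4]
gripper_width: 0.034
gripper_force: 10.6
```

```bash
cat > chk.py <<'E'
from h import *
for i in range(5):
    c=capture("side");st=get_state();print(st["tcp_pos"].round(4),round(st["gripper_width"],4),round(st["gripper_force"],2),st["contact_force"].round(1),st["moment"].round(2))
t=st["tcp_pos"];h=c["pixels"].astype(int)
pv=proj(c,t+[[.0008,.001-.006,-.049],[-.0052,-.007,-.028],[.0068,-.007,-.028]]);print(pv.round(1))
x=int(round(pv[0,0]));y=int(pv[0,1]);print([int(h[r,x-1:x+2].mean()) for r in range(y-12,y+13)],y-12)
y=int(pv[1,1]);x=int(pv[1,0])-8
for r in range(y-1,y+2):print(h[r,x:x+24].mean(1).round().astype(int).tolist(),x)
E
python3 chk.py
```

```text
[0.5357 0.0978 0.1277] 0.0343 10.65 [-0.4  1.6  0.2] [0.67 0.2  0.01]
[0.5357 0.0978 0.1277] 0.0342 10.66 [-0.5  2.4  0.4] [ 0.67  0.19 -0.03]
[0.5357 0.0977 0.1277] 0.0341 10.67 [-0.   1.8  0.6] [ 0.68  0.18 -0.01]
[0.5357 0.0977 0.1277] 0.0339 10.68 [0.6 1.8 0.2] [0.7  0.17 0.04]
[0.5357 0.0977 0.1277] 0.0345 10.68 [-0.4  1.8  0.6] [0.76 0.14 0.02]
[[254.4 214.3]
 [251.5 206.4]
 [256.7 206.1]]
[92, 119, 135, 140, 140, 141, 139, 136, 136, 133, 116, 96, 91, 105, 126, 133, 124, 115, 113, 112, 110, 110, 113, 116, 118] 202
[81, 109, 137, 146, 145, 146, 144, 141, 129, 122, 135, 145, 142, 129, 125, 138, 144, 145, 144, 147, 146, 130, 100, 77] 243
[79, 113, 139, 146, 145, 144, 145, 141, 130, 123, 136, 143, 141, 128, 126, 136, 145, 145, 145, 146, 145, 129, 99, 83] 243
[87, 117, 142, 147, 144, 144, 144, 141, 129, 125, 137, 144, 143, 132, 127, 138, 144, 146, 147, 144, 140, 126, 100, 83] 243
```

{"api": "jog_arm", "payload": {"moves": [[[-0.1,0,0],0,3.4],[[0,0,0],0,3.4],[[0,0,0],0,3.4]]}}

```text
time_s: 18.4
tcp_pos: [0.5353, 0.0984, 0.1274]
eef_rot: [180.0, -0.0, -90.0]
contact_force: [-0.8, 0.2, -0.9]
gripper_width: 0.0342
gripper_force: 10.5
```

```bash
python3 chk.py|head -5
```

```text
[0.5353 0.0984 0.1274] 0.0342 10.51 [ 0.9 -0.3 -1.6] [0.03 0.09 0.  ]
[0.5354 0.0984 0.1274] 0.0343 10.51 [-0.  -0.1 -1.7] [ 0.1   0.08 -0.02]
[0.5354 0.0984 0.1274] 0.0341 10.51 [-0.1 -0.1 -1.2] [0.08 0.19 0.05]
[0.5354 0.0984 0.1275] 0.034 10.5 [ 0.3  0.3 -0.8] [ 0.04  0.13 -0.03]
[0.5354 0.0984 0.1275] 0.0342 10.5 [-0.6 -0.  -1.2] [ 0.01  0.11 -0.07]
```

{"api": "jog_arm", "payload": {"moves": [[[-0.1,0,0],0,3.4],[[0,0,0.1],0,3.4],[[0,0,0.1],0,3.4],[[0,0,0],0,3.4],[[0,0,0],0,3.4]]}}

```text
time_s: 19.27
tcp_pos: [0.5355, 0.0995, 0.1256]
eef_rot: [180.0, -0.0, -90.0]
contact_force: [-0.1, 0.2, -0.8]
gripper_width: 0.0343
gripper_force: 10.5
```

```bash
python3 chk.py|head -5
```

```text
[0.5355 0.0996 0.1256] 0.034 10.5 [ 0.4  0.  -1. ] [0.05 0.08 0.02]
[0.5356 0.0996 0.1256] 0.0341 10.51 [ 0.7 -0.5 -1.7] [ 0.04  0.11 -0.01]
[0.5355 0.0996 0.1256] 0.0342 10.5 [-0.1 -0.3 -1.5] [ 0.11  0.14 -0.05]
[0.5355 0.0995 0.1256] 0.0344 10.5 [ 0.5 -0.5 -1.3] [ 0.02  0.06 -0.03]
[0.5355 0.0996 0.1256] 0.0339 10.5 [-0.6  0.  -2.2] [0.05 0.14 0.  ]
```

{"api": "jog_arm", "payload": {"moves": [[[0,0,0.1],0,3.4],[[0,0,0],0,3.4],[[0,0,0],0,3.4]]}}

```text
time_s: 19.9
tcp_pos: [0.5355, 0.0996, 0.1245]
eef_rot: [-180.0, 0.0, -90.0]
contact_force: [0.5, 1.1, -1.2]
gripper_width: 0.0343
gripper_force: 10.5
```

{"api": "jog_arm", "payload": {"moves": [[[0,0,0.1],0,3.4],[[0,0,0],0,3.4],[[0,0,0],0,3.4]]}}

```text
time_s: 20.27
tcp_pos: [0.5355, 0.0995, 0.1235]
eef_rot: [180.0, -0.0, -90.0]
contact_force: [-0.4, 0.3, -1.4]
gripper_width: 0.0339
gripper_force: 10.5
```

```bash
python3 chk.py|head -5
```

```text
[0.5355 0.0996 0.1236] 0.034 10.48 [-0.5 -0.5 -2. ] [0.16 0.08 0.04]
[0.5355 0.0996 0.1235] 0.0343 10.48 [ 0.2 -0.1 -1.4] [ 0.12  0.07 -0.02]
[0.5355 0.0996 0.1236] 0.0338 10.48 [-0.2  0.1 -1.9] [0.13 0.08 0.01]
[0.5355 0.0996 0.1236] 0.0343 10.48 [ 0.4 -0.7 -1.7] [0.17 0.09 0.05]
[0.5355 0.0996 0.1235] 0.0342 10.48 [-0.5  0.  -1.4] [0.17 0.12 0.02]
```

{"api": "jog_arm", "payload": {"moves": [[[0,0,0.05],0,3.4],[[0,0,0.05],0,3.4],[[0,0,0],0,3.4]]}}

```text
time_s: 20.9
tcp_pos: [0.5355, 0.0996, 0.1225]
eef_rot: [-180.0, 0.0, -89.9]
contact_force: [0.0, 0.3, -1.9]
gripper_width: 0.0341
gripper_force: 10.5
```

```bash
python3 chk.py|head -5
```

```text
[0.5355 0.0996 0.1225] 0.0339 10.5 [ 0.9 -0.2 -0.9] [ 0.17  0.05 -0.01]
[0.5355 0.0995 0.1225] 0.0344 10.5 [ 0.2  1.2 -1.9] [0.16 0.07 0.05]
[0.5355 0.0996 0.1226] 0.034 10.5 [-0.3  0.5 -1.5] [ 0.18  0.02 -0.01]
[0.5355 0.0996 0.1225] 0.0343 10.5 [ 0.6  0.2 -2.8] [ 0.15  0.08 -0.05]
[0.5355 0.0996 0.1225] 0.0342 10.5 [-0.4  0.4 -1.5] [ 0.18  0.1  -0.01]
```

{"api": "jog_arm", "payload": {"moves": [[[0,0,0.05],0,3.4],[[0,0,0],0,3.4]]}}

```text
time_s: 21.4
tcp_pos: [0.5355, 0.0996, 0.1221]
eef_rot: [-180.0, 0.0, -89.9]
contact_force: [-0.3, 0.7, -0.8]
gripper_width: 0.0341
gripper_force: 10.5
```

```bash
python3 chk.py
```

```text
[0.5355 0.0996 0.122 ] 0.0341 10.5 [ 0.4  0.5 -1.1] [0.21 0.14 0.  ]
[0.5355 0.0996 0.122 ] 0.0343 10.5 [-0.6  0.8 -1. ] [0.23 0.06 0.03]
[0.5355 0.0996 0.1221] 0.0341 10.5 [ 0.3  0.4 -0.7] [ 0.23  0.09 -0.01]
[0.5355 0.0996 0.122 ] 0.0341 10.5 [ 1.   0.6 -1.1] [ 0.18  0.05 -0.01]
[0.5355 0.0995 0.1221] 0.0339 10.5 [ 0.7 -0.2 -2.4] [ 0.19  0.09 -0.03]
[[254.3 216.2]
 [251.5 208.4]
 [256.6 208. ]]
[90, 118, 136, 140, 140, 141, 140, 137, 136, 133, 116, 96, 91, 105, 125, 133, 127, 117, 110, 107, 111, 116, 118, 117, 119] 204
[84, 110, 138, 144, 146, 145, 144, 141, 131, 123, 137, 142, 140, 130, 123, 136, 144, 145, 147, 150, 152, 141, 110, 85] 243
[89, 115, 141, 146, 144, 144, 144, 139, 130, 124, 137, 144, 141, 129, 123, 137, 144, 145, 145, 147, 150, 140, 110, 87] 243
[93, 120, 144, 148, 146, 145, 144, 142, 130, 125, 137, 144, 142, 130, 126, 137, 145, 146, 145, 145, 144, 129, 104, 86] 243
```

{"api": "jog_arm", "payload": {"moves": [[[0,0,0.05],0,3.4],[[0,0,0.05],0,3.4],[[0,0,0],0,3.4]]}}

```text
time_s: 22.02
tcp_pos: [0.5355, 0.0995, 0.121]
eef_rot: [180.0, -0.0, -90.0]
contact_force: [0.5, 0.9, -0.7]
gripper_width: 0.0343
gripper_force: 10.5
```

```bash
python3 chk.py|head -5
```

```text
[0.5355 0.0995 0.121 ] 0.0338 10.5 [-0.7  0.3 -0.4] [0.23 0.09 0.04]
[0.5355 0.0996 0.1211] 0.0342 10.5 [-0.2  0.8 -1.1] [0.19 0.12 0.02]
[0.5355 0.0995 0.121 ] 0.0338 10.49 [ 1.4  0.7 -1.8] [ 0.21  0.06 -0.  ]
[0.5355 0.0995 0.121 ] 0.0339 10.49 [ 0.3  0.5 -1.8] [0.21 0.06 0.03]
[0.5355 0.0995 0.121 ] 0.0342 10.49 [-0.2 -0.2 -1. ] [ 0.18  0.07 -0.05]
```

{"api": "jog_arm", "payload": {"moves": [[[0,0,0.05],0,3.4],[[0,0,0],0,3.4]]}}

```text
time_s: 22.52
tcp_pos: [0.5355, 0.0995, 0.1205]
eef_rot: [180.0, -0.0, -90.0]
contact_force: [0.5, -0.0, -1.2]
gripper_width: 0.0342
gripper_force: 10.5
```

```bash
python3 chk.py
```

```text
[0.5355 0.0995 0.1206] 0.0339 10.5 [-0.2 -0.1 -1.5] [0.23 0.12 0.  ]
[0.5355 0.0995 0.1205] 0.0344 10.5 [ 0.3  0.4 -0.7] [ 0.2   0.04 -0.07]
[0.5355 0.0995 0.1205] 0.0344 10.5 [-0.2  0.3 -2. ] [ 0.19  0.14 -0.  ]
[0.5355 0.0996 0.1206] 0.0343 10.5 [ 0.4  0.1 -1.4] [ 0.12  0.15 -0.01]
[0.5355 0.0996 0.1206] 0.0342 10.5 [-0.1  0.6 -1.2] [ 0.19  0.1  -0.01]
[[254.4 216.8]
 [251.5 209. ]
 [256.6 208.6]]
[112, 136, 143, 141, 140, 141, 141, 143, 142, 140, 128, 108, 91, 96, 114, 130, 129, 120, 111, 107, 108, 115, 117, 116, 120] 204
[84, 108, 135, 140, 142, 142, 143, 140, 129, 121, 137, 146, 142, 130, 126, 138, 145, 145, 144, 147, 153, 140, 110, 85] 243
[89, 116, 140, 145, 144, 144, 145, 140, 130, 124, 136, 145, 141, 129, 123, 136, 144, 145, 145, 150, 150, 140, 111, 85] 243
[93, 119, 144, 149, 146, 145, 146, 141, 130, 125, 135, 147, 141, 130, 123, 136, 143, 145, 146, 146, 146, 134, 106, 87] 243
```

{"api": "jog_arm", "payload": {"moves": [[[-0.1,0,0],0,3.4],[[0,0,0],0,3.4],[[0,0,0],0,3.4]]}}

```text
time_s: 23.15
tcp_pos: [0.5355, 0.1005, 0.1205]
eef_rot: [180.0, -0.0, -89.9]
contact_force: [0.1, 0.2, -1.2]
gripper_width: 0.0344
gripper_force: 10.5
```

```bash
python3 chk.py|head -5
```

```text
[0.5355 0.1005 0.1205] 0.0339 10.5 [ 0.2 -0.  -1.4] [ 0.03  0.1  -0.01]
[0.5355 0.1006 0.1206] 0.0339 10.5 [ 0.1  0.3 -0.7] [0.08 0.11 0.02]
[0.5355 0.1006 0.1206] 0.0341 10.5 [ 0.6 -0.2 -1.9] [0.04 0.12 0.  ]
[0.5355 0.1005 0.1206] 0.0342 10.5 [ 0.3  0.3 -2.2] [ 0.08  0.1  -0.02]
[0.5355 0.1005 0.1205] 0.0343 10.51 [-0.3 -0.1 -0.4] [ 0.03  0.09 -0.02]
```

{"api": "jog_arm", "payload": {"moves": [[[-0.1,0,0],0,3.4],[[0,0,0.05],0,3.4],[[0,0,0.05],0,3.4],[[0,0,0],0,3.4]]}}

```text
time_s: 23.9
tcp_pos: [0.5355, 0.1016, 0.1195]
eef_rot: [180.0, -0.0, -90.0]
contact_force: [-0.7, 0.6, -1.3]
gripper_width: 0.0341
gripper_force: 10.5
```

```bash
python3 chk.py|head -5
```

```text
[0.5355 0.1015 0.1195] 0.0343 10.51 [ 0.2 -0.  -1. ] [-0.    0.1  -0.02]
[0.5355 0.1016 0.1196] 0.0341 10.5 [ 0.   0.3 -1.4] [ 0.06  0.12 -0.  ]
[0.5355 0.1015 0.1195] 0.0341 10.5 [ 0.  -0.  -0.4] [0.02 0.07 0.01]
[0.5355 0.1015 0.1196] 0.0343 10.5 [ 0.1  0.1 -1.5] [0.03 0.07 0.06]
[0.5355 0.1015 0.1196] 0.0341 10.5 [-0.6  0.3 -2. ] [-0.04  0.12 -0.01]
```

{"api": "jog_arm", "payload": {"moves": [[[0,0,0.05],0,3.4],[[0,0,0],0,3.4],[[0,0,0],0,3.4]]}}

```text
time_s: 24.52
tcp_pos: [0.5355, 0.1016, 0.1191]
eef_rot: [180.0, -0.0, -90.0]
contact_force: [0.3, 0.1, -1.9]
gripper_width: 0.0343
gripper_force: 10.5
```

```bash
python3 chk.py
```

```text
[0.5355 0.1016 0.1191] 0.034 10.51 [-1.2  0.2 -1.8] [-0.02  0.05 -0.02]
[0.5355 0.1016 0.1191] 0.034 10.51 [-0.1  0.8 -1.5] [0.07 0.11 0.  ]
[0.5355 0.1016 0.1191] 0.0343 10.51 [ 0.1 -0.2 -1.4] [ 0.04  0.1  -0.01]
[0.5356 0.1016 0.1191] 0.0344 10.51 [ 0.1  0.1 -1.4] [0.05 0.05 0.03]
[0.5355 0.1016 0.1191] 0.034 10.51 [-0.2  0.  -1.3] [ 0.07  0.1  -0.01]
[[254.3 217. ]
 [251.5 209.2]
 [256.6 208.9]]
[108, 124, 136, 140, 140, 141, 144, 145, 143, 136, 116, 94, 91, 106, 125, 132, 123, 113, 109, 110, 114, 116, 116, 121, 124] 205
[88, 111, 136, 145, 144, 146, 145, 141, 131, 125, 137, 144, 141, 131, 124, 138, 145, 145, 146, 145, 144, 130, 103, 84] 243
[93, 118, 140, 147, 144, 146, 146, 142, 129, 124, 137, 144, 141, 130, 124, 135, 146, 145, 146, 148, 150, 142, 111, 87] 243
[97, 120, 145, 147, 144, 144, 145, 141, 131, 124, 138, 145, 143, 131, 129, 138, 145, 144, 145, 146, 147, 137, 110, 88] 243
```

{"api": "jog_arm", "payload": {"moves": [[[0,0,0.05],0,3.4],[[0,0,0],0,3.4],[[0,0,0],0,3.4]]}}

```text
time_s: 25.15
tcp_pos: [0.5357, 0.1017, 0.1189]
eef_rot: [-180.0, 0.0, -89.9]
contact_force: [-1.2, 1.5, 2.9]
gripper_width: 0.0345
gripper_force: 10.9
```

```bash
python3 chk.py|head -5
```

```text
[0.5357 0.1017 0.1188] 0.0342 10.98 [-1.1  0.7  3.2] [ 0.43  0.59 -0.06]
[0.5357 0.1017 0.1188] 0.0341 11.01 [-1.8  1.5  2.6] [ 0.44  0.59 -0.05]
[0.5357 0.1017 0.1188] 0.0346 11.05 [-1.6  1.3  3.8] [ 0.47  0.67 -0.04]
[0.5357 0.1017 0.1188] 0.0339 11.07 [-1.4  1.4  3.4] [ 0.48  0.66 -0.06]
[0.5357 0.1017 0.1188] 0.034 11.1 [-1.3  2.   3.2] [ 0.59  0.64 -0.03]
```

{"api": "jog_arm", "payload": {"moves": [[[0,0,0.05],0,3.4],[[0,0,0],0,3.4],[[0,0,0],0,3.4]]}}

```text
time_s: 25.78
tcp_pos: [0.5359, 0.1018, 0.1187]
eef_rot: [-180.0, 0.0, -89.9]
contact_force: [-2.2, 2.8, 7.0]
gripper_width: 0.0344
gripper_force: 11.8
```

```bash
python3 chk.py|head -5
```

```text
[0.5359 0.1018 0.1187] 0.0337 11.78 [-1.9  2.6  7.4] [ 0.71  1.09 -0.02]
[0.5359 0.1018 0.1187] 0.0341 11.78 [-3.1  1.7  7.1] [ 0.73  1.11 -0.04]
[0.5359 0.1018 0.1187] 0.0343 11.78 [-2.4  1.4  6.8] [ 0.74  1.14 -0.02]
[0.5359 0.1019 0.1187] 0.0344 11.78 [-1.2  2.5  6.6] [ 0.69  1.08 -0.03]
[0.5359 0.1018 0.1186] 0.0339 11.78 [-1.6  2.1  8.1] [ 0.74  1.1  -0.03]
```

{"api": "jog_arm", "payload": {"moves": [[[0,0,0.05],0,3.4],[[0,0,0],0,3.4],[[0,0,0],0,3.4]]}}

```text
time_s: 26.4
tcp_pos: [0.5361, 0.102, 0.1185]
eef_rot: [-179.9, 0.0, -89.9]
contact_force: [-3.2, 2.9, 11.2]
gripper_width: 0.0339
gripper_force: 12.5
```

```bash
python3 chk.py
```

```text
[0.536  0.102  0.1185] 0.0342 12.54 [-2.9  3.4  9.2] [ 0.84  1.47 -0.07]
[0.536  0.102  0.1186] 0.0342 12.54 [-2.7  3.9 10. ] [ 0.92  1.46 -0.06]
[0.5361 0.102  0.1186] 0.0345 12.54 [-3.   3.1  9.3] [ 0.88  1.45 -0.06]
[0.536  0.102  0.1186] 0.0341 12.54 [-2.9  3.3 10. ] [ 0.9   1.48 -0.06]
[0.536  0.102  0.1185] 0.0344 12.54 [-3.1  3.1 10.1] [ 0.86  1.52 -0.15]
[[254.5 217.2]
 [251.7 209.4]
 [256.8 209. ]]
[118, 126, 134, 138, 138, 139, 138, 140, 139, 135, 118, 97, 89, 105, 124, 132, 123, 111, 106, 109, 114, 116, 115, 119, 124] 205
[86, 112, 136, 147, 146, 147, 145, 141, 130, 127, 135, 144, 141, 131, 124, 137, 145, 146, 147, 146, 143, 131, 104, 85] 243
[90, 107, 131, 141, 147, 147, 144, 141, 130, 124, 137, 144, 141, 132, 126, 137, 146, 145, 145, 146, 144, 130, 105, 88] 243
[94, 109, 130, 142, 143, 145, 144, 141, 129, 122, 137, 144, 142, 133, 127, 138, 144, 146, 146, 145, 140, 128, 105, 85] 243
```

{"api": "jog_arm", "payload": {"moves": [[[0,0,-0.08],0,3.4],[[0,0,0],0,3.4],[[0,0,0],0,3.4],[[0,0,0],0,3.4]]}}

```text
time_s: 27.15
tcp_pos: [0.5359, 0.1018, 0.1187]
eef_rot: [-180.0, 0.0, -89.9]
contact_force: [-1.7, 2.3, 5.6]
gripper_width: 0.0341
gripper_force: 11.6
```

```bash
python3 chk.py; python3 - <<'E'
from h import *
w=[]
for i in range(15): capture("side");w.append(get_state()["gripper_width"])
print(np.mean(w),np.std(w))
E
```

```text
[0.5359 0.1018 0.1187] 0.0342 11.64 [-1.7  2.4  5.4] [ 0.77  0.8  -0.1 ]
[0.5359 0.1018 0.1187] 0.034 11.64 [-2.2  1.9  6.7] [ 0.77  0.84 -0.05]
[0.5359 0.1018 0.1187] 0.0344 11.64 [-1.9  2.7  6.1] [ 0.76  0.85 -0.  ]
[0.5359 0.1018 0.1187] 0.0341 11.64 [-1.6  2.6  5.4] [ 0.8   0.77 -0.09]
[0.5358 0.1018 0.1187] 0.0342 11.64 [-1.8  2.1  5.4] [ 0.81  0.88 -0.07]
[[254.4 217.1]
 [251.6 209.4]
 [256.7 209. ]]
[105, 123, 136, 139, 140, 140, 141, 139, 137, 131, 114, 94, 89, 104, 124, 131, 124, 113, 108, 111, 116, 117, 117, 121, 125] 205
[90, 118, 142, 148, 146, 145, 146, 142, 131, 124, 135, 143, 141, 130, 122, 135, 145, 145, 145, 147, 143, 128, 102, 85] 243
[92, 116, 139, 146, 146, 144, 145, 140, 131, 125, 137, 144, 141, 129, 124, 138, 146, 146, 146, 145, 141, 131, 106, 86] 243
[95, 110, 132, 141, 144, 144, 145, 142, 129, 123, 135, 144, 144, 133, 127, 137, 145, 145, 145, 145, 141, 126, 101, 87] 243
0.03428860558915017 0.00016628923323667232
```

```bash
python3 -c "
from plant import close_job
print(close_job())"
```

```text
the job is handed in; nothing more can be done
None
```

The job is handed in: the arm is holding the pliers squeezed at about 34.2 mm over the grips (34 mm is the mark), with the circlip lowered into the bore until it met a firm vertical stop and pressed there with about 7 N. I take that stop to be the bearing; I judged it from force readings and pixel profiles because my ten picture views were used up before the lowering.

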